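# Swap a punch and a die on the tool rack

## Task

The stepped punch and the die ring were put back in each other's seats on the two-seat tool rack. Swap them, setting one of them down in the empty spare seat on the way, so that each ends standing upright, flat on the plate inside the collar where the other one stood, and the spare seat is empty again.

Things in the scene. Friction and masses are not known exactly. Their poses are not given: they have to be found in the camera images.
- punch: Bare steel stepped punch standing in one of the rack's two seats. Foot 50 mm diameter, 20 mm high; straight shank 32 mm diameter from 20 to 72 mm; nose 20 mm diameter up to 94 mm. 0.55 to 0.8 kg. Origin: centre of its underside, z up along its axis. Grip it by the shank.
- die: Bare steel plain ring (short thick tube) standing in the rack's other seat. 50 mm outer diameter, 26 mm bore, 56 mm high, 0.5 to 0.75 kg. Origin: centre of its underside, z up along its axis. The other dies and punches standing about on the bench are not part of the job.
- rack: Fixed dark steel plate 110 (x) by 280 (y) by 8 mm, origin centre of underside on the bench, yaw within 20 deg. Two seats at its y = +85 and -85 mm, x = 0: collars 10 mm high above the plate, 74 inside, 86 mm outside diameter; tools stand inside, 8 mm above the origin. Slug 28 mm wide, 15 mm high between them; 75 mm high mushroom punch on the bench 115 mm to the rack's +x.
- spare: Empty spare seat left or right of the rack: fixed dark steel plate 110 mm square, 8 mm thick, origin centre of underside on the bench, with one collar at its centre (10 mm high, 74 inside, 86 mm outside diameter); a tool stands inside, 8 mm above the origin. Other dies (up to 74 mm wide, 34 mm high) stand 120 mm from its centre, on its +x and -x sides.
Mind the look-alikes: they are no part of the job. What is meant by the spare is not green or white, and is the larger of those in its own colour.

How it is judged (in metres and radians):
On the way:
1. the punch or the die stands upright in the spare seat, let go (((x of punch in the frame of spare between -0.016 and 0.016 m and y of punch in the frame of spare between -0.016 and 0.016 m and z of punch in the frame of spare below 0.013 m and angle between punch's own z axis and vertical below 0.175 rad and linear speed of punch below 0.03 m/s and contact force between punch and the fingers below 0.3 N) or (x of die in the frame of spare between -0.016 and 0.016 m and y of die in the frame of spare between -0.016 and 0.016 m and z of die in the frame of spare below 0.013 m and angle between die's own z axis and vertical below 0.175 rad and linear speed of die below 0.03 m/s and contact force between die and the fingers below 0.3 N))), for 0.2 s.
At the end, for the whole second after the job is handed in: Punch and die have changed places on the rack: each stands in the seat where the other was, centre within 16 mm of the seat centre along the rack's x and y, underside less than 5 mm above the plate, upright within 10 degrees, released and at rest; the spare seat is empty (((x of punch in the frame of rack between -0.016 and 0.016 m and y of punch in the frame of rack between 0.069 and 0.101 m and z of each of punch, die in the frame of rack below 0.013 m and x of die in the frame of rack between -0.016 and 0.016 m and y of die in the frame of rack between -0.101 and -0.069 m) or (x of punch in the frame of rack between -0.016 and 0.016 m and y of punch in the frame of rack between -0.101 and -0.069 m and z of each of punch, die in the frame of rack below 0.013 m and x of die in the frame of rack between -0.016 and 0.016 m and y of die in the frame of rack between 0.069 and 0.101 m)) and distance of each of punch, die from where it was at the start of the episode above 0.1 m and angle between each of punch, die's own z axis and vertical below 0.175 rad and linear speed of each of punch, die below 0.03 m/s and contact force between each of punch, die and the fingers below 0.3 N); the robot touches nothing.
It also fails if it takes over 72 s, if anything falls off the work surface, if the arm or the gripper's body presses on something with over 40 N, if the wrist force passes 120 N, or if a joint passes its speed limit or range.

## Robot

A 6-joint arm with a two-finger parallel gripper is mounted at the origin on the work surface. World frame = base frame: x ahead of the robot, y to its left, z up, the work surface at z = 0. Lengths are in mm, angles in rad, forces in N, time in s.
With the tool pointing down it reaches from about 300 to 775 mm from the base axis. Payload 14.6 kg.
Tool frame: the origin (TCP) lies on the front face of the gripper's body, between the roots of the fingers; the fingertips stand 97 mm ahead of it and the grasp point (between the pads) lies 78 mm ahead of it; z points along the fingers, y is the line along which they close (so a half turn about z gives the same grasp; the last joint's range is limited). The gripper opens to 94 mm and grips with 3 to 60 N. Pads are 16 mm wide; open, the fingers measure 119 mm over their backs; the gripper's body (75 mm by 177 mm) begins 78 mm behind the grasp point.
Start: joints at [-1.253, 0.3, 1.521, -0, 1.321, -0.067], TCP at [206.448, -509.774, 302.646] pointing down, gripper open.
Joint ranges: [-3.03, 3.03], [-0.79, 2.21], [0.23, 2.52], [-1.04, 4.18], [0, 3.07], [-2.55, 2.55]. Speed limits (rad/s): [2.22, 2.22, 2.57, 3.14, 3.14, 3.14].

## Interface

Orientations are given as [roll, pitch, yaw] about the fixed x, y, z axes, in that order (R = Rz(yaw) Ry(pitch) Rx(roll)).
In Python, from cell import * gives the robot as it stands.
- The arm moves only by the tool carry_out, never from a script. Its arguments are lists of equal length, an entry for each row: "slide": the shift along the world's x, y, z scaled (see below), a list of three; "dr": the turn, a rotation vector about the world's x, y, z scaled (see below), a list of three; "gripper": the opening in per cent of the stroke, from 0 (shut) to 100 (fully open). A call has 1 to 10 rows; each row is the pose to reach, as a shift and turn from the pose commanded when the call began, turning the shorter way round; what a row does not reach only later rows make up. The controller multiplies each number of a shift by 0.25 m and each number of a turn by 360 degrees. A row lasts 1/12 s, in which the tool goes at most 41.7 mm and 7.16 degrees, less where a joint would pass 70% of its speed; a pose out of reach is approached as far as the arm can. A call with a number of a shift or a turn outside -1 to 1 is refused whole. A call with a gripper value outside its range is refused whole. The fingers move at their own pace and stop on an object; "newtons" is the grip in N (left out, the last holds). Time passes only in rows, so rows that repeat a pose let the fingers close. It gives the time, the measured TCP pose, the force, the opening and the grip force at its end, in the units of the state.
- read_state(): the state, without advancing time (a new reading comes with each control period).
- camera(name): name is "side" or "top" or "wrist"; returns the picture (480x640x3 uint8, red, green, blue); there is no depth.
- camera_model(name): a dict with "vfov" (degrees; the focal length in pixels is half the picture's height over the tangent of half this angle, whatever the lens; pixels are square), "cx", "cy" (the principal point, pixels), "R" (3x3) and "t" (3): a world point X has camera coordinates R X + t. Camera axes: x right, y down, z forward; pixel columns grow to the right and rows downward; lengths in mm; the calibration is good to about 2 mm. A picture is of the moment at which its call begins: read the wrist's pose just before it. camera_model takes no time and is no camera call; for the wrist camera it gives the pose at the moment of the call.
- sign_off(): hands the job in; it is judged then, once.
The state is a dict: "clock": time; "joints": joint angles; "qd": joint speeds; "effort": joint torques, N m; "eef_pos": TCP position; "eef_rot": TCP orientation; "wrist_force": force on the tool from outside, world axes, zero at the start; "moment": the same for the moment, N m; "finger_gap": finger opening in mm; "finger_force": force on a finger pad.
Only numpy, scipy, OpenCV 4.12 (cv2) and the standard library are available. Lean on these libraries where they do the work, as an engineer would, in place of code of your own. Each camera call takes 0.05 s, during which the arm holds its last target. There are 200 camera calls.

## Working session

There is one attempt and no reset: what is moved stays moved. The work goes in short steps, Python scripts to look and compute and a tool call to move; the robot and the scene stay as the last step left them, time stands still between calls to the robot, and variables do not carry over. Pictures are saved under pics/ and viewed, at most 10 in all, crops included, and the job is handed in when it is done.

Besides the shell and the picture viewer there is one more tool, called after ">>>" as name(argument=value, ...) on one line, values as JSON. carry_out: Moves the arm, as the interface text tells. Its arguments: {"type":"object","properties":{"slide":{"type":"array","items":{"type":"array","items":{"type":"number","minimum":-1,"maximum":1}}},"dr":{"type":"array","items":{"type":"array","items":{"type":"number","minimum":-1,"maximum":1}}},"gripper":{"type":"array","items":{"type":"number"}},"newtons":{"type":"number"}},"required":["slide","dr","gripper"]}

```bash
mkdir -p pics; python3 - <<'E'
from cell import *
import cv2
for n in ("top","side"):
    m=camera_model(n); print(n,m)
    cv2.imwrite(f"pics/{n}0.png",camera(n)[:,:,::-1])
s=read_state();print(s)
E
```

```text
top {'vfov': 48.90221395595718, 'cx': 319.769265666399, 'cy': 242.7765399181579, 'R': array([[-0.004415  , -0.99980303,  0.01934942],
       [-0.99945534,  0.00377901, -0.03278319],
       [ 0.03270361, -0.01948362, -0.99927517]]), 't': array([  77.37776686,  570.6922029 , 1141.42570052])}
side {'vfov': 49.39293655259892, 'cx': 323.5729633948222, 'cy': 231.59250591097276, 'R': array([[ 0.9970238 , -0.07292674, -0.02500456],
       [-0.05930069, -0.51819386, -0.85320487],
       [ 0.04926424,  0.85214835, -0.52097622]]), 't': array([-567.04014475,  101.86127218,  918.63784329])}
{'clock': 0.1, 'joints': array([-1.25260761e+00,  3.00397938e-01,  1.52152924e+00,  6.81701657e-06,
        1.32070732e+00, -6.65902448e-02]), 'qd': array([-0.00296525, -0.00161465, -0.00164294, -0.00034733,  0.000922  ,
       -0.00202853]), 'effort': array([ 1.44274949e-03, -5.32648516e+01, -3.53283012e+01,  7.10045197e-02,
        2.35166081e-02, -4.26889824e-05]), 'eef_pos': array([ 206.40394614, -509.6491795 ,  302.14834001]), 'eef_rot': array([-3.14055355e+00, -7.59141265e-05,  3.84777235e-01]), 'wrist_force': array([-0.15186608, -0.06867934,  0.21613398]), 'moment': array([ 0.01292789, -0.00566662, -0.00510954]), 'finger_force': 0.0, 'finger_gap': 93.95904660134416}
```

View pics/top0.png

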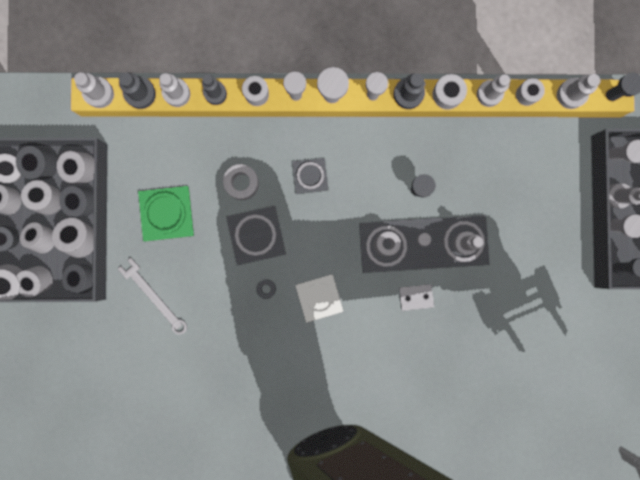

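View pics/side0.png

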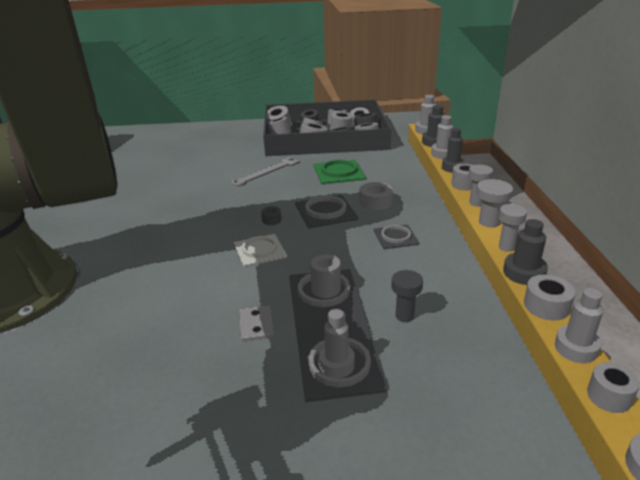

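Candidates for the spare in the top view are green at (165,212), white at (320,298), small dark at (310,175) and large dark at (256,236). The large dark plate fits: it is neither green nor white, and it is the larger of the two dark ones. The rack is centred at about (425,243), with the die on its left at (388,245) and the punch on its right at (464,242). I'll confirm this in an enlarged crop.

```bash
cat > h.py <<'E'
from cell import *
import numpy as np, cv2
def ray(n,u,v,z,m=None):
    m=m or camera_model(n); f=240/np.tan(np.radians(m["vfov"])/2)
    R=np.array(m["R"]);t=np.array(m["t"])
    d=R.T@np.array([(u-m["cx"])/f,(v-m["cy"])/f,1]); c=-R.T@t
    return c+d*(z-c[2])/d[2]
E
python3 - <<'E'
from h import *
im=cv2.imread("pics/top0.png")[150:310,215:500]
cv2.imwrite("pics/c1.png",cv2.resize(im,None,fx=2.8,fy=2.8,interpolation=cv2.INTER_CUBIC))
E
```

```text
(no output)
```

View pics/c1.png

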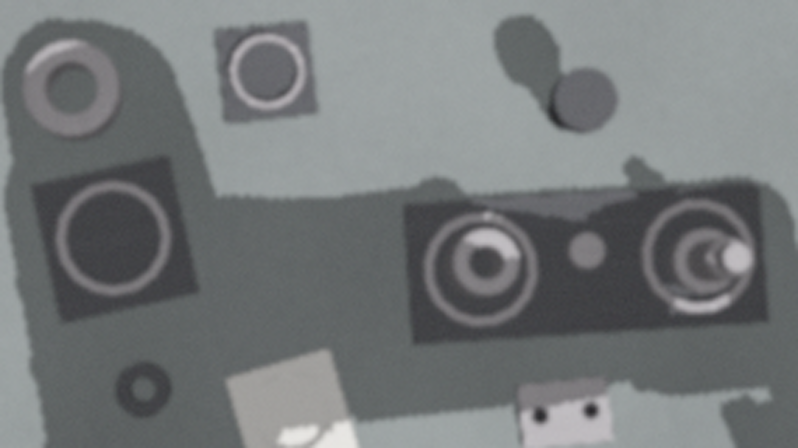

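The crop shows the large dark spare plate with an empty collar centred at (113,238). The rack collars are at (481,269) with the die, whose top is at (487,262), and at (698,256) with the punch, whose nose is at (737,257). Dies stand next to the spare at (71,88) and (143,389).

```bash
python3 - <<'E'
from h import *
P=lambda u,v,z: ray("top",215+(u+.5)/2.8-.5,150+(v+.5)/2.8-.5,z)
for n,u,v,z in [("spare",113,238,18),("seatL",481,269,18),("seatR",698,256,18),("die",487,262,64),("nose",737,257,102),("mush",584,100,75),("slug",587,250,23),("n1",71,88,34),("n2",143,389,25),
 ("r1",405,205,8),("r2",757,183,8),("r3",768,320,8),("r4",414,343,8),("s1",33,185,8),("s2",168,157,8),("s3",198,292,8),("s4",62,322,8)]:
    print(n,P(u,v,z).round(1))
# side check
m=camera_model("side")
for q in [(-0)]:pass
for n,u,v,z in [("spare",326,207,18),("seatL",324,289,18),("seatR",339,361,18),("noseTop",336,317,102),("dieTop",326,262,64)]: print("side",n,ray("side",u,v,z).round(1))
E
```

```text
spare [588.7 214.8  18. ]
seatL [563.7 -69.2  18. ]
seatR [ 573.1 -238.1   18. ]
die [567.7 -67.   64. ]
nose [ 569.4 -241.6  102. ]
mush [ 686.8 -138.2   75. ]
slug [ 577.9 -150.6   23. ]
n1 [702.4 245.   34. ]
n2 [472.9 191.3  25. ]
r1 [614.2 -11.6   8. ]
r2 [ 630.6 -288.4    8. ]
r3 [ 523.2 -295.5    8. ]
r4 [506.6 -17.9   8. ]
s1 [630.6 277.9   8. ]
s2 [652.2 173.    8. ]
s3 [547.  149.9   8. ]
s4 [524.1 255.3   8. ]
side spare [589.  200.4  18. ]
side seatL [563.9 -81.7  18. ]
side seatR [ 572.7 -246.6   18. ]
side noseTop [ 569.2 -251.1  102. ]
side dieTop [569.2 -69.9  64. ]
```

>>> carry_out(slide=[[0.1,0.12,0],[0.2,0.245,0],[0.3,0.37,0],[0.4,0.49,0],[0.5,0.615,0],[0.6,0.74,0],[0.68,0.84,0],[0.72,0.885,0],[0.72,0.885,0]], dr=[[0,0,0],[0,0,0],[0,0,0],[0,0,0],[0,0,0],[0,0,0],[0,0,0],[0,0,0],[0,0,0]], gripper=[100,100,100,100,100,100,100,100,100])

```text
clock: 0.85
eef_pos: [387.9, -286.4, 302.5]
eef_rot: [-3.141, -0.0, 0.388]
wrist_force: [0.3, -0.5, 0.4]
finger_gap: 94.1
finger_force: 0.0
```

>>> carry_out(slide=[[0.1,0.12,0],[0.2,0.245,0],[0.3,0.37,0],[0.4,0.49,0],[0.5,0.615,0],[0.6,0.74,0],[0.68,0.84,0],[0.725,0.886,0],[0.725,0.886,0],[0.725,0.886,0]], dr=[[0,0,0],[0,0,0],[0,0,0],[0,0,0],[0,0,0],[0,0,0],[0,0,0],[0,0,0],[0,0,0],[0,0,0]], gripper=[100,100,100,100,100,100,100,100,100,100])

```text
clock: 1.68
eef_pos: [567.6, -67.5, 302.0]
eef_rot: [-3.141, 0.001, 0.385]
wrist_force: [-0.5, 0.4, 0.2]
finger_gap: 94.3
finger_force: 0.0
```

```bash
python3 - <<'E'
from h import *
s=read_state(); print(s["clock"],s["eef_pos"],s["eef_rot"],s["joints"].round(2))
m=camera_model("wrist"); im=camera("wrist"); cv2.imwrite("pics/w1.png",im[:,:,::-1])
f=240/np.tan(np.radians(m["vfov"])/2)
for X in [(567.7,-67,64),(563.6,-68.7,18)]:
    c=np.array(m["R"])@X+m["t"]; print(X,c[:2]/c[2]*f+[m["cx"],m["cy"]])
E
```

```text
1.6833 [567.62044894 -67.50886377 301.99397113] [-3.14120395e+00  1.12377087e-03  3.85396068e-01] [-0.18  0.35  1.46 -0.    1.34  1.  ]
(567.7, -67, 64) [316.60017254 228.79740257]
(563.6, -68.7, 18) [316.546696   223.01520096]
```

View pics/w1.png

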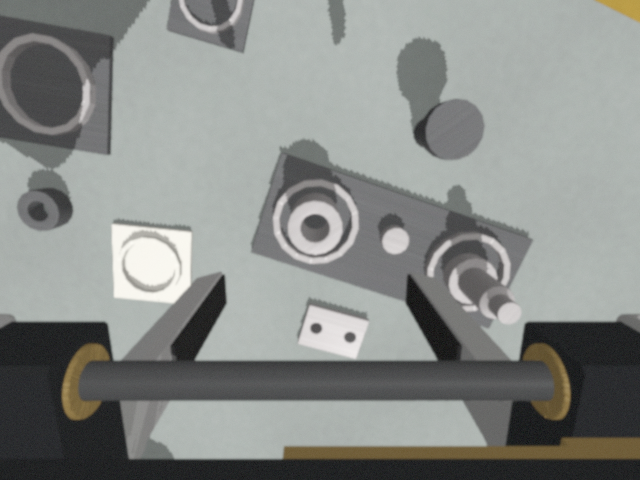

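The wrist view shows the die top at (315,227), within 2 px of the prediction. The spare's empty collar is at the upper left, at (45,83). I'm descending on the die.

>>> carry_out(slide=[[0,0,-0.12],[0,0,-0.26],[0,0,-0.4],[0,0,-0.52],[0,0,-0.6],[0,0,-0.66],[0,0,-0.69],[0,0,-0.706],[0,0,-0.706],[0,0,-0.706]], dr=[[0,0,0],[0,0,0],[0,0,0],[0,0,0],[0,0,0],[0,0,0],[0,0,0],[0,0,0],[0,0,0],[0,0,0]], gripper=[100,100,100,100,100,100,100,100,100,100])

```text
clock: 2.57
eef_pos: [567.9, -67.5, 127.1]
eef_rot: [3.141, -0.001, 0.384]
wrist_force: [-0.1, -0.1, 0.1]
finger_gap: 93.9
finger_force: 0.0
```

>>> carry_out(slide=[[0,0,0],[0,0,0],[0,0,0],[0,0,0],[0,0,0],[0,0,0],[0,0,0],[0,0,0],[0,0,0],[0,0,0]], dr=[[0,0,0],[0,0,0],[0,0,0],[0,0,0],[0,0,0],[0,0,0],[0,0,0],[0,0,0],[0,0,0],[0,0,0]], gripper=[40,40,40,40,40,40,40,40,40,40], newtons=40)

```text
clock: 3.4
eef_pos: [567.7, -66.9, 126.2]
eef_rot: [-3.141, -0.0, 0.385]
wrist_force: [-1.4, 1.5, 1.7]
finger_gap: 50.3
finger_force: 40.0
```

>>> carry_out(slide=[[0,0,0.03],[0,0,0.08],[0,0,0.15],[0,0,0.21],[0.005,0.03,0.24],[0.01,0.1,0.24],[0.015,0.2,0.24],[0.02,0.32,0.24],[0.03,0.44,0.24],[0.04,0.56,0.24]], dr=[[0,0,0],[0,0,0],[0,0,0],[0,0,0],[0,0,0],[0,0,0],[0,0,0],[0,0,0],[0,0,0],[0,0,0]], gripper=[40,40,40,40,40,40,40,40,40,40])

```text
clock: 4.23
eef_pos: [577.4, 74.7, 186.4]
eef_rot: [-3.141, 0.0, 0.385]
wrist_force: [0.0, -0.8, -5.7]
finger_gap: 50.4
finger_force: 40.0
```

>>> carry_out(slide=[[0.01,0.12,0],[0.02,0.24,0],[0.03,0.36,0],[0.035,0.45,0],[0.04,0.52,0],[0.044,0.55,0],[0.044,0.566,0],[0.044,0.566,0],[0.044,0.566,0],[0.044,0.566,0]], dr=[[0,0,0],[0,0,0],[0,0,0],[0,0,0],[0,0,0],[0,0,0],[0,0,0],[0,0,0],[0,0,0],[0,0,0]], gripper=[40,40,40,40,40,40,40,40,40,40])

```text
clock: 5.07
eef_pos: [588.8, 213.5, 186.2]
eef_rot: [3.141, 0.0, 0.384]
wrist_force: [0.3, 0.5, -6.0]
finger_gap: 50.0
finger_force: 40.0
```

>>> carry_out(slide=[[0,0,-0.05],[0,0,-0.1],[0,0,-0.15],[0,0,-0.19],[0,0,-0.22],[0,0,-0.232],[0,0,-0.238],[0,0,-0.24],[0,0,-0.24],[0,0,-0.24]], dr=[[0,0,0],[0,0,0],[0,0,0],[0,0,0],[0,0,0],[0,0,0],[0,0,0],[0,0,0],[0,0,0],[0,0,0]], gripper=[40,40,40,40,40,40,40,40,40,40])

```text
clock: 5.9
eef_pos: [588.9, 214.6, 126.5]
eef_rot: [3.142, -0.001, 0.385]
wrist_force: [0.5, 0.1, -5.9]
finger_gap: 50.3
finger_force: 40.0
```

>>> carry_out(slide=[[0,0,0],[0,0,0],[0,0,0],[0,0,0],[0,0,0],[0,0,0],[0,0,0],[0,0,0],[0,0,0],[0,0,0]], dr=[[0,0,0],[0,0,0],[0,0,0],[0,0,0],[0,0,0],[0,0,0],[0,0,0],[0,0,0],[0,0,0],[0,0,0]], gripper=[70,100,100,100,100,100,100,100,100,100])

```text
clock: 6.73
eef_pos: [588.7, 214.5, 126.1]
eef_rot: [3.142, 0.0, 0.385]
wrist_force: [-0.4, -0.4, 0.5]
finger_gap: 93.8
finger_force: 0.0
```

>>> carry_out(slide=[[0,0,0.04],[0,0,0.12],[0,0,0.24],[0,0,0.36],[0,0,0.48],[0,0,0.6],[0,0,0.67],[0,0,0.7],[0,0,0.7],[0,0,0.7]], dr=[[0,0,0],[0,0,0],[0,0,0],[0,0,0],[0,0,0],[0,0,0],[0,0,0],[0,0,0],[0,0,0],[0,0,0]], gripper=[100,100,100,100,100,100,100,100,100,100])

```text
clock: 7.57
eef_pos: [588.5, 214.4, 300.4]
eef_rot: [-3.142, 0.001, 0.385]
wrist_force: [0.3, -0.4, -0.8]
finger_gap: 94.1
finger_force: 0.0
```

```bash
python3 - <<'E'
from h import *
s=read_state(); print(s["clock"],s["eef_pos"])
m=camera_model("wrist"); im=camera("wrist"); cv2.imwrite("pics/w2.png",im[:,:,::-1])
f=240/np.tan(np.radians(m["vfov"])/2)
for X in [(588.6,214.4,64),(588.6,214.4,18)]:
    c=np.array(m["R"])@X+m["t"]; print(X,c[:2]/c[2]*f+[m["cx"],m["cy"]])
E
```

```text
7.5667 [588.50256742 214.41847879 300.40937632]
(588.6, 214.4, 64) [317.07448989 229.4299157 ]
(588.6, 214.4, 18) [316.9182313  219.25122587]
```

View pics/w2.png

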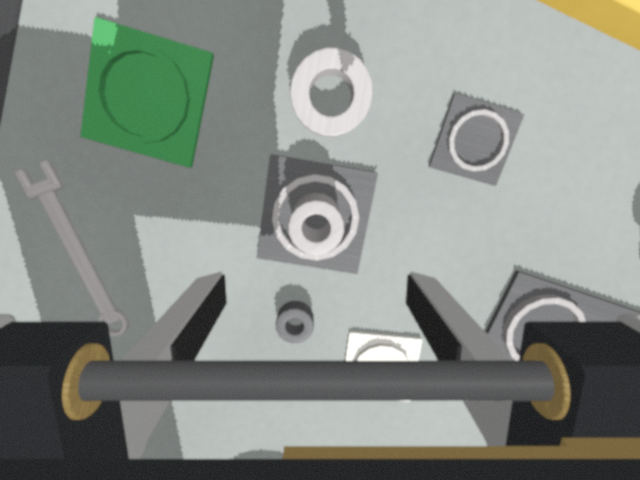

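The die stands in the spare collar with its top at (316,229), as predicted. Next I'm moving over the punch.

>>> carry_out(slide=[[-0.005,-0.08,0],[-0.01,-0.22,0],[-0.02,-0.38,0],[-0.02,-0.54,0],[-0.03,-0.7,0],[-0.035,-0.82,0],[-0.038,-0.89,0],[-0.038,-0.912,0]], dr=[[0,0,0],[0,0,0],[0,0,0],[0,0,0],[0,0,0],[0,0,0],[0,0,0],[0,0,0]], gripper=[100,100,100,100,100,100,100,100])

```text
clock: 8.28
eef_pos: [578.7, -16.1, 299.6]
eef_rot: [-3.141, 0.002, 0.382]
wrist_force: [-0.8, 1.2, 0.1]
finger_gap: 93.7
finger_force: 0.0
```

>>> carry_out(slide=[[-0.005,-0.08,0],[-0.01,-0.22,0],[-0.02,-0.38,0],[-0.02,-0.54,0],[-0.03,-0.7,0],[-0.035,-0.82,0],[-0.039,-0.89,0],[-0.039,-0.912,0],[-0.039,-0.912,0],[-0.039,-0.912,0]], dr=[[0,0,0],[0,0,0],[0,0,0],[0,0,0],[0,0,0],[0,0,0],[0,0,0],[0,0,0],[0,0,0],[0,0,0]], gripper=[100,100,100,100,100,100,100,100,100,100])

```text
clock: 9.12
eef_pos: [569.8, -240.2, 300.5]
eef_rot: [-3.141, 0.001, 0.386]
wrist_force: [0.2, 0.2, -0.3]
finger_gap: 93.8
finger_force: 0.0
```

```bash
python3 - <<'E'
from h import *
s=read_state(); print(s["clock"],s["eef_pos"],s["joints"].round(2))
m=camera_model("wrist"); im=camera("wrist"); cv2.imwrite("pics/w3.png",im[:,:,::-1])
f=240/np.tan(np.radians(m["vfov"])/2)
for X in [(569.4,-241.6,102),(573.4,-238.3,18),(563.6,-68.7,18)]:
    c=np.array(m["R"])@X+m["t"]; print(X,c[:2]/c[2]*f+[m["cx"],m["cy"]])
E
```

```text
9.1167 [ 569.77321178 -240.18678747  300.45118405] [-0.46  0.46  1.31  0.    1.37  0.73]
(569.4, -241.6, 102) [318.89294908 241.44227445]
(573.4, -238.3, 18) [316.75557488 215.44821396]
(563.6, -68.7, 18) [151.06547411 159.88236437]
```

View pics/w3.png

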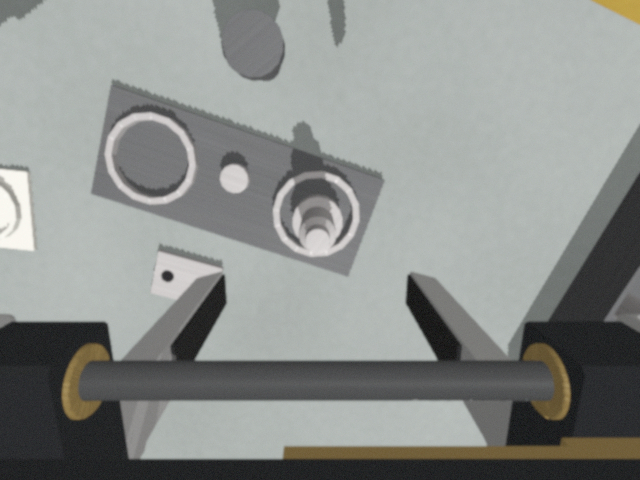

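The punch nose is at (317,240), and the empty collar of the die's old seat is at (150,157). Both are within 3 px of prediction, so I'm descending to grip the shank.

>>> carry_out(slide=[[0,0,-0.1],[0,0,-0.22],[0,0,-0.34],[0,0,-0.46],[0,0,-0.55],[0,0,-0.62],[0,0,-0.655],[0,0,-0.668],[0,0,-0.668],[0,0,-0.668]], dr=[[0,0,0],[0,0,0],[0,0,0],[0,0,0],[0,0,0],[0,0,0],[0,0,0],[0,0,0],[0,0,0],[0,0,0]], gripper=[100,100,100,100,100,100,100,100,100,100])

```text
clock: 10.0
eef_pos: [570.0, -241.2, 135.3]
eef_rot: [3.14, -0.001, 0.385]
wrist_force: [-0.2, -0.0, 0.3]
finger_gap: 94.1
finger_force: 0.0
```

>>> carry_out(slide=[[0,0,0],[0,0,0],[0,0,0],[0,0,0],[0,0,0],[0,0,0],[0,0,0],[0,0,0],[0,0,0],[0,0,0]], dr=[[0,0,0],[0,0,0],[0,0,0],[0,0,0],[0,0,0],[0,0,0],[0,0,0],[0,0,0],[0,0,0],[0,0,0]], gripper=[20,20,20,20,20,20,20,20,20,20], newtons=40)

```text
clock: 10.83
eef_pos: [569.4, -241.5, 134.1]
eef_rot: [-3.141, 0.0, 0.385]
wrist_force: [-1.2, 2.1, 1.3]
finger_gap: 31.6
finger_force: 40.0
```

>>> carry_out(slide=[[0,0,0.03],[0,0,0.08],[0,0,0.15],[0,0,0.21],[0,0,0.24],[-0.005,0.05,0.24],[-0.01,0.13,0.24],[-0.01,0.23,0.24],[-0.015,0.33,0.24],[-0.015,0.43,0.24]], dr=[[0,0,0],[0,0,0],[0,0,0],[0,0,0],[0,0,0],[0,0,0],[0,0,0],[0,0,0],[0,0,0],[0,0,0]], gripper=[20,20,20,20,20,20,20,20,20,20])

```text
clock: 11.67
eef_pos: [565.0, -132.4, 193.6]
eef_rot: [-3.141, 0.001, 0.385]
wrist_force: [1.2, 0.2, -5.7]
finger_gap: 31.6
finger_force: 40.0
```

>>> carry_out(slide=[[-0.003,0.09,0],[-0.005,0.16,0],[-0.008,0.22,0],[-0.008,0.25,0],[-0.008,0.261,0],[-0.008,0.261,0],[-0.008,0.261,0],[-0.008,0.261,0]], dr=[[0,0,0],[0,0,0],[0,0,0],[0,0,0],[0,0,0],[0,0,0],[0,0,0],[0,0,0]], gripper=[20,20,20,20,20,20,20,20])

```text
clock: 12.33
eef_pos: [563.7, -69.5, 194.0]
eef_rot: [-3.142, 0.0, 0.384]
wrist_force: [-0.0, -0.1, -5.1]
finger_gap: 31.6
finger_force: 40.0
```

>>> carry_out(slide=[[0,0,-0.05],[0,0,-0.1],[0,0,-0.15],[0,0,-0.19],[0,0,-0.22],[0,0,-0.232],[0,0,-0.238],[0,0,-0.24],[0,0,-0.24],[0,0,-0.24]], dr=[[0,0,0],[0,0,0],[0,0,0],[0,0,0],[0,0,0],[0,0,0],[0,0,0],[0,0,0],[0,0,0],[0,0,0]], gripper=[20,20,20,20,20,20,20,20,20,20])

```text
clock: 13.17
eef_pos: [563.9, -68.8, 134.6]
eef_rot: [3.141, -0.001, 0.385]
wrist_force: [-0.3, -0.3, -5.9]
finger_gap: 31.5
finger_force: 40.0
```

>>> carry_out(slide=[[0,0,0],[0,0,0],[0,0,0],[0,0,0],[0,0,0],[0,0,0],[0,0,0],[0,0,0],[0,0,0],[0,0,0]], dr=[[0,0,0],[0,0,0],[0,0,0],[0,0,0],[0,0,0],[0,0,0],[0,0,0],[0,0,0],[0,0,0],[0,0,0]], gripper=[60,100,100,100,100,100,100,100,100,100])

```text
clock: 14.0
eef_pos: [563.7, -68.8, 134.1]
eef_rot: [3.142, -0.0, 0.385]
wrist_force: [-0.0, -0.9, -0.9]
finger_gap: 92.8
finger_force: 0.0
```

>>> carry_out(slide=[[0,0,0.04],[0,0,0.12],[0,0,0.24],[0,0,0.36],[0,0,0.48],[0,0,0.58],[0,0,0.64],[0,0,0.668],[0,0,0.668]], dr=[[0,0,0],[0,0,0],[0,0,0],[0,0,0],[0,0,0],[0,0,0],[0,0,0],[0,0,0],[0,0,0]], gripper=[100,100,100,100,100,100,100,100,100])

```text
clock: 14.75
eef_pos: [563.9, -68.8, 303.0]
eef_rot: [3.14, -0.002, 0.385]
wrist_force: [-0.0, 0.8, -1.0]
finger_gap: 93.9
finger_force: 0.0
```

>>> carry_out(slide=[[0.01,0.05,0],[0.02,0.16,0],[0.03,0.3,0],[0.04,0.45,0],[0.06,0.6,0],[0.07,0.75,0],[0.08,0.87,0],[0.09,0.95,0],[0.1,0.98,0]], dr=[[0,0,0],[0,0,0],[0,0,0],[0,0,0],[0,0,0],[0,0,0],[0,0,0],[0,0,0],[0,0,0]], gripper=[100,100,100,100,100,100,100,100,100])

```text
clock: 15.5
eef_pos: [588.0, 179.8, 299.3]
eef_rot: [-3.141, 0.003, 0.388]
wrist_force: [0.3, 0.1, 0.4]
finger_gap: 94.1
finger_force: 0.0
```

>>> carry_out(slide=[[0,0.08,0],[0,0.14,0],[0,0.153,0],[0,0.153,0],[0,0.153,0]], dr=[[0,0,0],[0,0,0],[0,0,0],[0,0,0],[0,0,0]], gripper=[100,100,100,100,100])

```text
clock: 15.92
eef_pos: [588.7, 213.9, 300.8]
eef_rot: [3.141, 0.001, 0.385]
wrist_force: [-0.1, -0.2, 0.3]
finger_gap: 94.2
finger_force: 0.0
```

>>> carry_out(slide=[[0,0,-0.1],[0,0,-0.22],[0,0,-0.34],[0,0,-0.46],[0,0,-0.56],[0,0,-0.64],[0,0,-0.685],[0,0,-0.7],[0,0,-0.7],[0,0,-0.7]], dr=[[0,0,0],[0,0,0],[0,0,0],[0,0,0],[0,0,0],[0,0,0],[0,0,0],[0,0,0],[0,0,0],[0,0,0]], gripper=[100,100,100,100,100,100,100,100,100,100])

```text
clock: 16.75
eef_pos: [589.2, 214.3, 127.4]
eef_rot: [3.141, -0.002, 0.384]
wrist_force: [0.5, 0.3, 0.0]
finger_gap: 93.8
finger_force: 0.0
```

>>> carry_out(slide=[[0,0,0],[0,0,0],[0,0,0],[0,0,0],[0,0,0],[0,0,0],[0,0,0],[0,0,0],[0,0,0],[0,0,0]], dr=[[0,0,0],[0,0,0],[0,0,0],[0,0,0],[0,0,0],[0,0,0],[0,0,0],[0,0,0],[0,0,0],[0,0,0]], gripper=[40,40,40,40,40,40,40,40,40,40], newtons=40)

```text
clock: 17.58
eef_pos: [588.7, 214.5, 126.2]
eef_rot: [3.142, -0.0, 0.385]
wrist_force: [-1.1, -0.6, 0.7]
finger_gap: 50.1
finger_force: 40.0
```

>>> carry_out(slide=[[0,0,0.03],[0,0,0.08],[0,0,0.17],[0,0,0.27],[0,0,0.37],[0,0,0.47],[0,0,0.55],[0,0,0.59],[0,0,0.6]], dr=[[0,0,0],[0,0,0],[0,0,0],[0,0,0],[0,0,0],[0,0,0],[0,0,0],[0,0,0],[0,0,0]], gripper=[40,40,40,40,40,40,40,40,40])

```text
clock: 18.33
eef_pos: [588.9, 214.5, 278.6]
eef_rot: [3.141, -0.003, 0.385]
wrist_force: [0.5, 1.1, -6.4]
finger_gap: 50.4
finger_force: 40.0
```

>>> carry_out(slide=[[0,-0.04,0],[0,-0.12,0],[-0.01,-0.22,0],[-0.01,-0.33,0],[-0.02,-0.44,0],[-0.02,-0.55,0],[-0.025,-0.66,0],[-0.03,-0.77,0],[-0.03,-0.87,0],[-0.03,-0.95,0]], dr=[[0,0,0],[0,0,0],[0,0,0],[0,0,0],[0,0,0],[0,0,0],[0,0,0],[0,0,0],[0,0,0],[0,0,0]], gripper=[40,40,40,40,40,40,40,40,40,40])

```text
clock: 19.17
eef_pos: [580.3, -25.5, 274.4]
eef_rot: [-3.141, 0.003, 0.384]
wrist_force: [1.3, -0.1, -5.6]
finger_gap: 50.1
finger_force: 40.0
```

>>> carry_out(slide=[[0,-0.1,0],[0,-0.22,0],[-0.01,-0.34,0],[-0.01,-0.46,0],[-0.02,-0.58,0],[-0.02,-0.69,0],[-0.025,-0.78,0],[-0.031,-0.84,0],[-0.031,-0.861,0],[-0.031,-0.861,0]], dr=[[0,0,0],[0,0,0],[0,0,0],[0,0,0],[0,0,0],[0,0,0],[0,0,0],[0,0,0],[0,0,0],[0,0,0]], gripper=[40,40,40,40,40,40,40,40,40,40])

```text
clock: 20.0
eef_pos: [573.0, -239.1, 275.1]
eef_rot: [-3.14, 0.001, 0.383]
wrist_force: [0.2, -1.3, -5.9]
finger_gap: 50.2
finger_force: 40.0
```

>>> carry_out(slide=[[0,0,-0.05],[0,0,-0.13],[0,0,-0.22],[0,0,-0.31],[0,0,-0.38],[0,0,-0.44],[0,0,-0.48],[0,0,-0.5],[0,0,-0.5]], dr=[[0,0,0],[0,0,0],[0,0,0],[0,0,0],[0,0,0],[0,0,0],[0,0,0],[0,0,0],[0,0,0]], gripper=[40,40,40,40,40,40,40,40,40])

```text
clock: 20.75
eef_pos: [573.3, -237.4, 149.9]
eef_rot: [-3.14, 0.001, 0.386]
wrist_force: [0.6, -0.1, -5.5]
finger_gap: 50.4
finger_force: 40.0
```

Centred over the seat and still held. I'll lower it the last 25 mm, release, rise and check.

>>> carry_out(slide=[[0,0,-0.03],[0,0,-0.06],[0,0,-0.08],[0,0,-0.092],[0,0,-0.098],[0,0,-0.1],[0,0,-0.1],[0,0,-0.1]], dr=[[0,0,0],[0,0,0],[0,0,0],[0,0,0],[0,0,0],[0,0,0],[0,0,0],[0,0,0]], gripper=[40,40,40,40,40,40,40,40])

```text
clock: 21.42
eef_pos: [573.6, -238.4, 126.4]
eef_rot: [3.141, -0.0, 0.385]
wrist_force: [0.0, 0.3, -6.4]
finger_gap: 50.2
finger_force: 40.0
```

>>> carry_out(slide=[[0,0,0],[0,0,0],[0,0,0],[0,0,0],[0,0,0],[0,0,0],[0,0,0],[0,0,0],[0,0,0],[0,0,0]], dr=[[0,0,0],[0,0,0],[0,0,0],[0,0,0],[0,0,0],[0,0,0],[0,0,0],[0,0,0],[0,0,0],[0,0,0]], gripper=[70,100,100,100,100,100,100,100,100,100])

```text
clock: 22.25
eef_pos: [573.4, -238.2, 126.1]
eef_rot: [-3.142, 0.0, 0.385]
wrist_force: [0.1, 0.8, -0.7]
finger_gap: 93.9
finger_force: 0.0
```

>>> carry_out(slide=[[0,0,0.04],[0,0,0.12],[0,0,0.24],[0,0,0.36],[0,0,0.48],[0,0,0.6],[0,0,0.67],[0,0,0.7],[0,0,0.7],[0,0,0.7]], dr=[[0,0,0],[0,0,0],[0,0,0],[0,0,0],[0,0,0],[0,0,0],[0,0,0],[0,0,0],[0,0,0],[0,0,0]], gripper=[100,100,100,100,100,100,100,100,100,100])

```text
clock: 23.08
eef_pos: [573.2, -238.2, 300.4]
eef_rot: [-3.141, 0.001, 0.385]
wrist_force: [0.2, -0.1, -0.8]
finger_gap: 93.7
finger_force: 0.0
```

```bash
python3 - <<'E'
from h import *
m=camera_model("wrist"); im=camera("wrist"); cv2.imwrite("pics/w4.png",im[:,:,::-1])
f=240/np.tan(np.radians(m["vfov"])/2)
for X in [(573.4,-238.3,64),(573.4,-238.3,18),(563.6,-68.7,102)]:
    c=np.array(m["R"])@X+m["t"]; print(X,c[:2]/c[2]*f+[m["cx"],m["cy"]])
print(read_state()["clock"])
E
```

```text
(573.4, -238.3, 64) [317.35603113 229.50730172]
(573.4, -238.3, 18) [317.19171504 219.3331682 ]
(563.6, -68.7, 102) [103.5191302  169.91773416]
23.1333
```

View pics/w4.png

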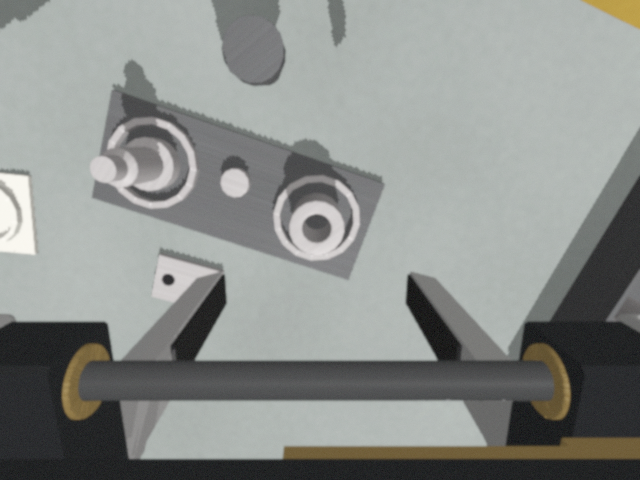

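The die top is at (316,228) and the punch nose at (103,168), both within 2 px of a centred, upright pose. The gripper is clear of everything.

```bash
python3 -c "
from cell import *
print(sign_off())"
```

```text
the job is handed in; nothing more can be done
None
```

The punch and die have been swapped by way of the spare seat, which is empty again, and the job was handed in at about 23 s; the final wrist picture shows both upright and centred in their new seats, but the sign-off returned no verdict.

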